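Set the long coupling on the inspection turntable

TASK

Pick up the long octagonal brass pipe coupling and set it down gently in the empty printed outline on the turntable, lying lengthways along the outline and centred on its cross. The turntable spins freely and is already turned to its position for the inspection camera, so do not turn it.

Things in the scene. Friction and masses are not known exactly. Their poses are not given: they have to be found in the camera images.
- coupling: Brass octagonal pipe coupling lying on a flat, 110 mm long (a like one is only 62 mm long). Its two end collars, 24 mm long each, are 48 mm across flats; the 62 mm waist between them is 42 mm across, with upright flat sides. 0.36 to 0.6 kg. Origin: its centre, on its axis, 24 mm above its support. x axis along its length, z up; both ends are alike.
- mark (a point): Cross at the centre of the empty printed outline on the turntable's white deck, on the surface (38 mm above the table), 95 mm from the turning axis. The outline is a black rectangle, 122 by 58 mm, its long side radial. x axis: outward from the turning axis, along the long side; z up. It turns with the deck.
- deck: Turntable's round white deck, 320 mm across, 12 mm thick, turning freely about the vertical: a fraction of a newton sideways spins it. Origin: on its axis, at its top surface (38 mm above the table); x axis towards the outline. Fixed on it: a hub 32 mm across, 12 mm tall, and two samples 95 mm from the axis, 125 degrees either side of the outline, up to 72 mm across and 45 mm tall.
Mind the look-alikes: they are no part of the job. What is shaped like the coupling but turquoise is not meant.

How it is judged:
By the outcome, as a careful person would: the job done as asked, in the order asked, and still so for the second after the job is handed in, with the robot touching nothing.
It also fails if it takes over 35 s, if anything falls off the work surface, if the arm or the gripper's body presses on something with over 40 N, if the wrist force passes 120 N, or if a joint passes its speed limit or range.

ROBOT

A 6-joint arm with a two-finger parallel gripper is mounted at the origin on the work surface. World frame = base frame: x ahead of the robot, y to its left, z up, the work surface at z = 0. Lengths are in m, angles in degrees, forces in N, time in s.
With the tool pointing down it reaches from about 0.4 to 0.825 m from the base axis. Payload 7 kg.
Tool frame: the origin (TCP) lies on the centre line of the jaws, within the pads' length; the fingertips stand 17 mm ahead of it and the grasp point (between the pads) lies 2 mm behind it; y points along the fingers, z is the direction in which the jaws open and shut, and the axes are right-handed (so a half turn about y gives the same grasp; the last joint's range is limited). The gripper opens to 88 mm and grips with 3 to 60 N. Pads are 19 mm wide; open, the fingers measure 130 mm over their backs; the gripper's body (78 mm by 193 mm) begins 47 mm behind the grasp point.
Start: joints at [-54.311, 20.546, 0.682, 0, -70.136, -16.507], TCP at [0.222, -0.638, 0.213] pointing down, gripper open.
Joint ranges: [-176.03, 176.03], [-82.01, 121.73], [-58.28, 71.71], [-173.87, 95.51], [-174.79, -0.11], [-173.66, 173.66]. Speed limits (degrees/s): [136.94, 136.94, 172.46, 180, 180, 180].

INTERFACE

Orientations are given as [roll, pitch, yaw] about the fixed x, y, z axes, in that order (R = Rz(yaw) Ry(pitch) Rx(roll)).
In Python, from plant import r, capture, camera_info gives the robot as it stands. The module is installed in compiled form; this text tells all that it offers.
- The arm moves only by the tool apply_moves, never from a script. Its argument "deltas" is a list of rows, each an object of numbers: "tx", "ty", "tz": the shift along the tool's x, y, z in m; "turn": the turn about the tool's y in rad; "gripper": the finger opening in m, from 0 to 0.0876. A call has 1 to 5 rows; each row is the pose to reach, as a shift and turn from the pose commanded when the call began, along the tool's axes at that moment; what a row does not reach only later rows make up. A row lasts 1/10 s, in which the tool goes at most 50 mm and 8.59 degrees, less where a joint would pass 70% of its speed; a pose out of reach is approached as far as the arm can. A call with a gripper value outside its range is refused whole. The fingers move at their own pace and stop on an object; "newtons" is the grip in N (left out, the last holds). Time passes only in rows, so rows that repeat a pose let the fingers close. It gives the time, the measured TCP pose, the force and the opening at its end, in the units of the state.
- r.get_state(): the state, without advancing time (a new reading comes with each control period).
- capture(name): name is "scene" or "top" or "wrist"; returns (picture, depth): 480x640x3 uint8, red, green, blue; 480x640 float32, m along the optical axis (not along the pixel's ray), 0 where there is no reading.
- camera_info(name): a dict with "K" (3x3 intrinsics, pixels), "eye" and "orientation" of the camera in the world; the wrist camera has in their place "tool_from_camera" (4x4, takes a point from camera to tool coordinates, whose origin is the TCP and whose axes are the tool frame's). Camera axes: x right, y up, looking along -z (the intrinsics and any distortion apply to the point x, -y, -z); pixel columns grow to the right and rows downward; lengths in m; the calibration is good to about 2 mm. A picture is of the moment at which its call begins: read the wrist's pose just before it. camera_info takes no time and is no camera call.
- r.close_job(): hands the job in, once; it reports no verdict.
The state is a dict: "time_s": time; "joints": joint angles; "qd": joint speeds; "joint_torque": joint torques, N m; "tcp_pos": TCP position; "eef_rot": TCP orientation; "contact_force": force on the tool from outside, world axes, zero at the start; "moment": the same for the moment, N m; "gripper_width": finger opening in m.
Only numpy, scipy, OpenCV 4.12 (cv2) and the standard library are available. Lean on these libraries where they do the work, as an engineer would, in place of code of your own. Each camera call takes 0.05 s, during which the arm holds its last target.

## Working session

There is one attempt and no reset: what is moved stays moved. The work goes in short steps, Python scripts to look and compute and a tool call to move; the robot and the scene stay as the last step left them, time stands still between calls to the robot, and variables do not carry over. Pictures are saved under pics/ and viewed, and the job is handed in when it is done.

Besides the shell and the picture viewer there is one more tool, called after "Call:" as name([rows], argument=value, ...), one row to a line, values as JSON. apply_moves: Moves the arm, as the interface text tells. Its arguments: {"type":"object","properties":{"deltas":{"type":"array","items":{"type":"object","properties":{"tx":{"type":"number"},"ty":{"type":"number"},"tz":{"type":"number"},"turn":{"type":"number"},"gripper":{"type":"number"}}}},"newtons":{"type":"number"}},"required":["deltas"]}

```bash
mkdir -p pics
python3 - <<'E'
from plant import r,capture,camera_info
import cv2,numpy as np
s=r.get_state();print(s)
for n in ("scene","top"):
    p,d=capture(n);cv2.imwrite(f"pics/{n}0.png",p[:,:,::-1]);np.save(f"{n}0.npy",d);print(n,camera_info(n))
print(camera_info("wrist"))
E
```

```text
{'time_s': 0.0, 'joints': array([-5.43098544e+01,  2.05927703e+01,  6.32268585e-01, -2.10393991e-02,
       -7.01358803e+01, -1.65055838e+01]), 'qd': array([ 0.11325682,  0.02184095,  0.11581155, -0.05691616, -0.07609394,
        0.02116184]), 'joint_torque': array([ 1.23708454e-03, -5.82721031e+01,  2.93056995e+01,  6.99707955e+00,
        6.86865402e-03, -1.83443558e-04]), 'tcp_pos': array([ 0.22159805, -0.63702786,  0.21179332]), 'eef_rot': array([-8.99019701e+01,  8.42269059e-03,  1.91774034e+01]), 'contact_force': array([ 0.39427531, -0.84013682, -0.4897397 ]), 'moment': array([0.00804424, 0.00976524, 0.00167907]), 'gripper_width': 0.08731432317009423}
scene {'K': array([[484.64464098,   0.        , 311.18060914],
       [  0.        , 484.64464098, 232.47088556],
       [  0.        ,   0.        ,   1.        ]]), 'eye': array([ 0.97383306, -0.25235851,  0.78552601]), 'orientation': array([33.07506525,  0.54140543, 68.82426431])}
top {'K': array([[488.2580367 ,   0.        , 316.57106777],
       [  0.        , 488.2580367 , 245.03107658],
       [  0.        ,   0.        ,   1.        ]]), 'eye': array([ 0.43872055, -0.121759  ,  1.08169406]), 'orientation': array([  6.05150116,   0.73285327, -90.68621522])}
{'K': array([[367.10631685,   0.        , 322.11477646],
       [  0.        , 367.10631685, 234.6565453 ],
       [  0.        ,   0.        ,   1.        ]]), 'tool_from_camera': array([[ 5.73791171e-05, -9.62402792e-01, -2.71626329e-01,
        -7.28705794e-02],
       [ 1.54592985e-04,  2.71626335e-01, -9.62402780e-01,
        -1.72846241e-01],
       [ 9.99999986e-01,  1.32302968e-05,  1.64366400e-04,
         8.30364715e-04],
       [ 0.00000000e+00,  0.00000000e+00,  0.00000000e+00,
         1.00000000e+00]])}
```

View pics/top0.png

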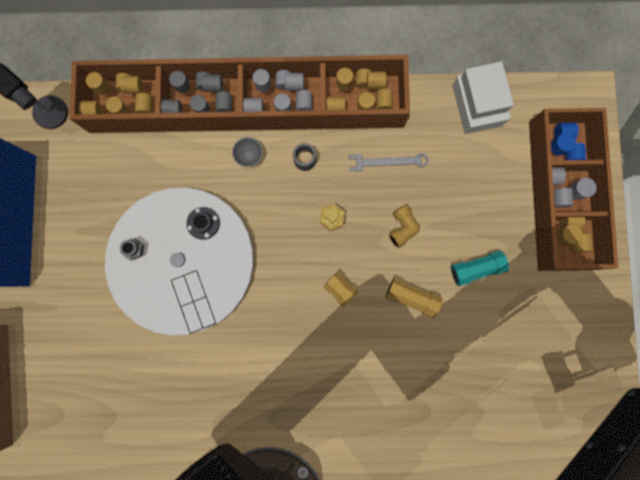

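View pics/scene0.png

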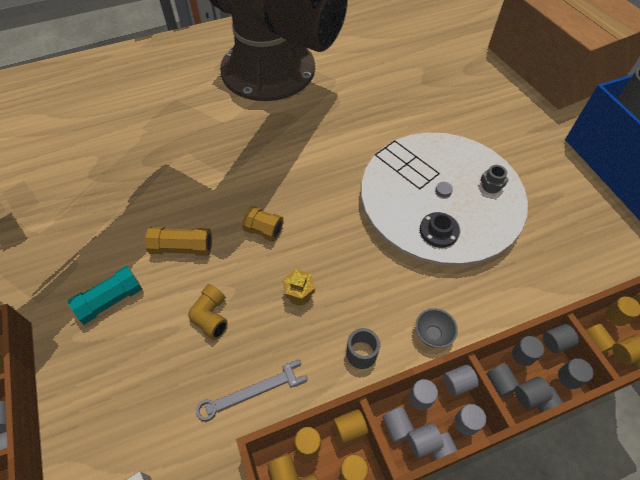

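The coupling is at about (413,297) in the top view and the outline at about (194,302). Next I'll enlarge both.

```bash
cat > h.py <<'E'
import numpy as np,cv2
from scipy.spatial.transform import Rotation as R
def ray(ci,uv):
    K=ci["K"];d=np.array([(uv[0]-K[0,2])/K[0,0],-(uv[1]-K[1,2])/K[1,1],-1.])
    return R.from_euler('xyz',ci["orientation"],degrees=True).as_matrix()@d
def atz(ci,uv,z):
    d=ray(ci,uv);e=np.array(ci["eye"]);return e+d*(z-e[2])/d[2]
def proj(ci,P):
    M=R.from_euler('xyz',ci["orientation"],degrees=True).as_matrix()
    c=(np.atleast_2d(P)-ci["eye"])@M;K=ci["K"]
    return np.c_[K[0,0]*c[:,0]/-c[:,2]+K[0,2],-K[1,1]*c[:,1]/-c[:,2]+K[1,2]]
E
python3 - <<'E'
import cv2
t=cv2.imread("pics/top0.png");s=cv2.imread("pics/scene0.png")
f=lambda im,x,y,w,h,k:cv2.resize(im[y:y+h,x:x+w],None,fx=k,fy=k,interpolation=cv2.INTER_CUBIC)
cv2.imwrite("pics/a.png",f(t,375,265,80,60,10))
cv2.imwrite("pics/b.png",f(t,100,180,160,160,3.75))
cv2.imwrite("pics/c.png",f(s,355,125,180,145,4))
E
```

```text
(no output)
```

View pics/a.png

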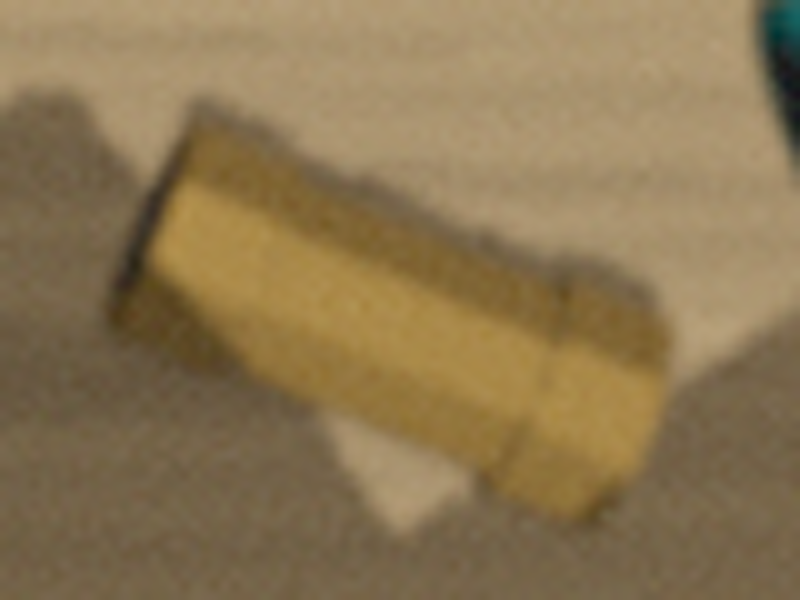

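View pics/b.png

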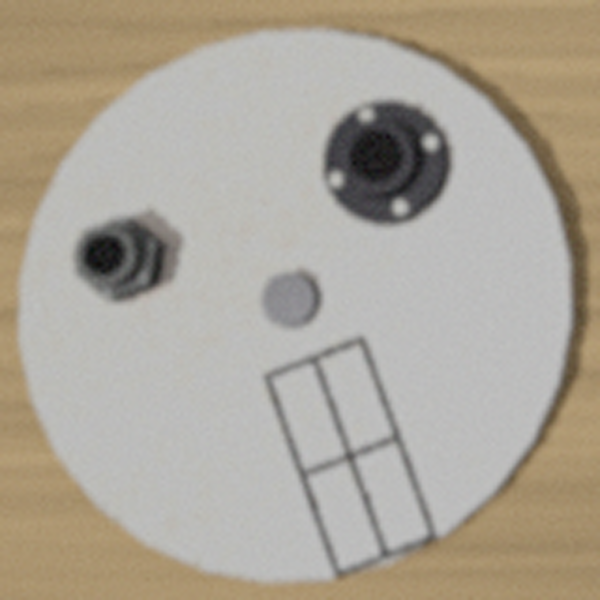

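View pics/c.png

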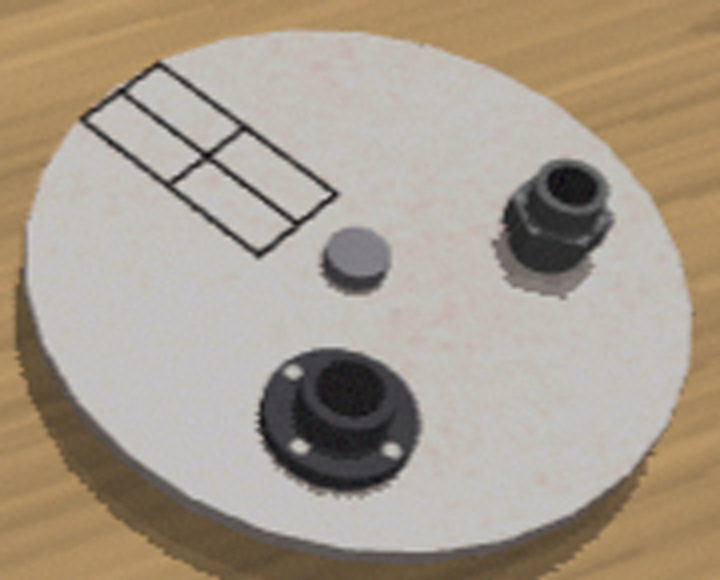

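Run:
```python
from h import *
from plant import camera_info
from scipy.optimize import least_squares
o=lambda p,k,x,y:(np.array(p,float)+.5)/k-.5+[x,y]
T=o([(268,376),(361,339),(434,538),(340,576),(350,456)],3.75,100,180)
S=o([(260,255),(336,194),(159,65),(82,119),(207,155)],4,355,125)
ct,cs=camera_info("top"),camera_info("scene")
for n,c,uv in(("top",ct,T),("scene",cs,S)):
    P=np.array([atz(c,u,.038) for u in uv]);print(n,P[:,:2].round(4).tolist())
    a=P[:4].mean(0);x=(P[2]+P[3]-P[0]-P[1]);print(a,np.linalg.norm(x)/2,np.degrees(np.arctan2(x[1],x[0])), np.hypot(*a[:2]))
hub=atz(ct,o((292,299),3.75,100,180),.050);print("hub",hub, atz(cs,o((358,251),4,355,125),.05))
L=atz(ct,o((170,218),10,375,265),.048);Rr=atz(ct,o((652,422),10,375,265),.048)
print("coup",L,Rr,(L+Rr)/2,np.linalg.norm(L-Rr),np.degrees(np.arctan2(*(Rr-L)[1::-1])))
# depth check
d=np.load("top0.npy");
for u in [(410,295),(190,270),(370,330),(150,290)]:
    z=d[u[1],u[0]];print(u,(ct["eye"]+ray(ct,u)*z).round(4))
```

```text
top [[0.4786, 0.2027], [0.4991, 0.1497], [0.386, 0.1068], [0.3654, 0.1597], [0.4326, 0.1551]]
[0.43226187 0.15473763 0.038     ] 0.12101005642415069 -159.1924455364557 0.4591231419230633
scene [[0.4992, 0.1509], [0.4789, 0.2043], [0.3677, 0.1617], [0.387, 0.1082], [0.4324, 0.1565]]
[0.43321383 0.15628704 0.038     ] 0.11950922474401017 -159.09016247795753 0.46054300976538587
hub [0.5215465  0.18618452 0.05      ] [0.52194134 0.18924193 0.05      ]
coup [ 0.45885694 -0.2667134   0.048     ] [ 0.41505364 -0.36626331  0.048     ] [ 0.43695529 -0.31648835  0.048     ] 0.10876080662714345 -113.75013674029141
(410, 295) [ 0.4403 -0.3055  0.0446]
(190, 270) [0.4992 0.1619 0.04  ]
(370, 330) [ 0.3657 -0.2232  0.0058]
(150, 290) [0.4576 0.248  0.0367]
```

```bash
cat > go.py <<'E'
import sys
from h import *
from plant import r
s=r.get_state()
x,y,z,yaw=map(float,sys.argv[1:5])
p=s["tcp_pos"];M=R.from_euler('xyz',s["eef_rot"],degrees=True).as_matrix()
e=s["eef_rot"][2];print("t",s["time_s"],"tcp",p.round(4),s["eef_rot"].round(2),"F",s["contact_force"].round(1),"w",s["gripper_width"])
print("txyz",(M.T@(np.array([x,y,z])-p)).round(4),"turn",round(-np.radians(yaw-e),4))
E
python3 go.py .437 -.3165 .2 66.25
```

```text
t 0.1 tcp [ 0.2216 -0.6371  0.2119] [-8.992e+01  1.000e-02  1.918e+01] F [ 0.  -0.   0.5] w 0.0879595310003306
txyz [0.3088 0.0122 0.2321] turn -0.8216
```

Call:
apply_moves([
  {"tx": 0.039,"ty": 0.001,"tz": 0.029,"turn": -0.12},
  {"tx": 0.078,"ty": 0.003,"tz": 0.058,"turn": -0.25},
  {"tx": 0.117,"ty": 0.005,"tz": 0.087,"turn": -0.38},
  {"tx": 0.156,"ty": 0.007,"tz": 0.116,"turn": -0.5},
  {"tx": 0.195,"ty": 0.009,"tz": 0.145,"turn": -0.63},
])

```text
invalid input at $.deltas[0]: expected keys tx, ty, tz, turn, gripper
```

```bash
python3 go.py .437 -.3165 .2 66.25
```

```text
t 0.1 tcp [ 0.2216 -0.6371  0.2119] [-8.992e+01  1.000e-02  1.918e+01] F [ 0.  -0.   0.5] w 0.0879595310003306
txyz [0.3088 0.0122 0.2321] turn -0.8216
```

Call:
apply_moves([
  {"tx": 0.039,"ty": 0.001,"tz": 0.029,"turn": -0.12,"gripper": 0.0876},
  {"tx": 0.078,"ty": 0.003,"tz": 0.058,"turn": -0.25,"gripper": 0.0876},
  {"tx": 0.117,"ty": 0.005,"tz": 0.087,"turn": -0.38,"gripper": 0.0876},
  {"tx": 0.156,"ty": 0.007,"tz": 0.116,"turn": -0.5,"gripper": 0.0876},
  {"tx": 0.195,"ty": 0.009,"tz": 0.145,"turn": -0.63,"gripper": 0.0876},
])

```text
time_s: 0.6
tcp_pos: [0.3588, -0.4347, 0.2034]
eef_rot: [-90.0, -0.0, 55.5]
contact_force: [1.8, 0.1, 0.8]
gripper_width: 0.0873
```

```bash
python3 go.py .437 -.3165 .2 66.25
```

```text
t 0.6 tcp [ 0.3588 -0.4347  0.2034] [-8.997e+01 -1.000e-02  5.555e+01] F [1.8 0.1 0.8] w 0.08730524109069479
txyz [0.1417 0.0034 0.0024] turn -0.1868
```

Call:
apply_moves([
  {"tx": 0.04,"ty": 0.001,"tz": 0.001,"turn": -0.1,"gripper": 0.0876},
  {"tx": 0.08,"ty": 0.002,"tz": 0.001,"turn": -0.18,"gripper": 0.0876},
  {"tx": 0.12,"ty": 0.003,"tz": 0.002,"turn": -0.187,"gripper": 0.0876},
  {"tx": 0.142,"ty": 0.003,"tz": 0.002,"turn": -0.187,"gripper": 0.0876},
  {"tx": 0.142,"ty": 0.003,"tz": 0.002,"turn": -0.187,"gripper": 0.0876},
])

```text
time_s: 1.1
tcp_pos: [0.4389, -0.3164, 0.2006]
eef_rot: [-90.0, -0.0, 66.2]
contact_force: [-0.1, -1.1, 0.1]
gripper_width: 0.0874
```

```bash
cat > wv.py <<'E'
import sys
from h import *
from plant import r,capture,camera_info
s=r.get_state();print(s["tcp_pos"],s["eef_rot"])
p,d=capture("wrist");cv2.imwrite(f"pics/{sys.argv[1]}.png",p[:,:,::-1])
np.savez(f"{sys.argv[1]}.npz",p=p,d=d,pos=s["tcp_pos"],rot=s["eef_rot"],T=camera_info("wrist")["tool_from_camera"],K=camera_info("wrist")["K"])
E
cat >> h.py <<'E'
def wci(f):
    q=np.load(f);B=np.eye(4);B[:3,:3]=R.from_euler('xyz',q["rot"],degrees=True).as_matrix();B[:3,3]=q["pos"]
    C=B@q["T"];return dict(K=q["K"],eye=C[:3,3],orientation=R.from_matrix(C[:3,:3]).as_euler('xyz',degrees=True)),q
E
python3 wv.py w1
```

```text
[ 0.4388563  -0.31643683  0.2005765 ] [-8.99923811e+01 -2.00166613e-02  6.61720634e+01]
```

View pics/w1.png

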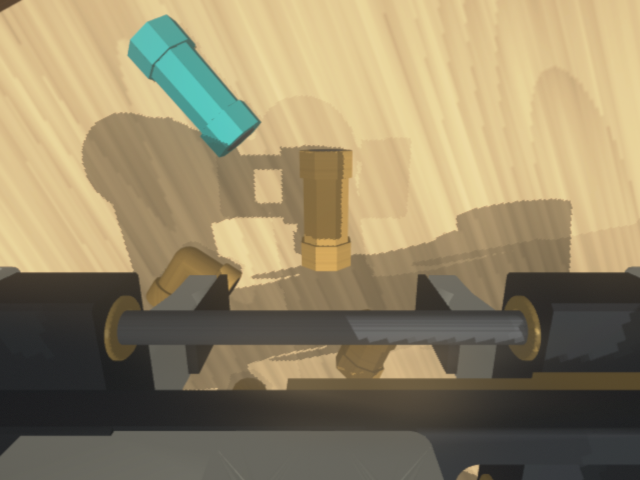

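Run:
```python
from h import *
c,q=wci("w1.npz")
im=cv2.imread("pics/w1.png");cv2.imwrite("pics/w1a.png",cv2.resize(im[138:283,260:390],None,fx=4,fy=4,interpolation=cv2.INTER_CUBIC))
# predicted wireframe
def oct(cx,cy,yaw,cz=.024):
    a=np.radians(yaw);u=np.array([np.cos(a),np.sin(a),0]);v=np.array([-u[1],u[0],0]);k=np.array([0,0,1.])
    return lambda x,w:[np.array([cx,cy,cz])+u*x+ (v*np.cos(t)+k*np.sin(t))*w/2/np.cos(np.pi/8) for t in np.radians([67.5,112.5,22.5,157.5])]
o=oct(.437,-.3165,66.25)
for x,w in((-.055,.048),(-.031,.048),(.031,.048),(.055,.048)):print(x,proj(c,o(x,w)).round(1).tolist())
print(proj(c,np.array([.437,-.3165,.048])))
dd=q["d"];
for u in[(327,200),(327,165),(327,255),(440,200)]:print(u,(c["eye"]+ray(c,u)*dd[u[1],u[0]]).round(4))
```

```text
-0.055 [[335.1, 150.9], [312.1, 150.9], [350.2, 150.1], [297.0, 150.1]]
-0.031 [[334.9, 178.7], [312.4, 178.8], [349.7, 176.8], [297.5, 176.9]]
0.031 [[334.3, 245.7], [312.9, 245.8], [348.4, 241.3], [298.7, 241.4]]
0.055 [[334.2, 269.9], [313.2, 270.0], [348.0, 264.7], [299.2, 264.8]]
[[323.6385326 213.1042848]]
(327, 200) [ 0.4296 -0.3258  0.0452]
(327, 165) [ 0.417  -0.3547  0.048 ]
(327, 255) [ 0.4503 -0.2786  0.0482]
(440, 200) [ 0.3263 -0.2714  0.0013]
```

View pics/w1a.png

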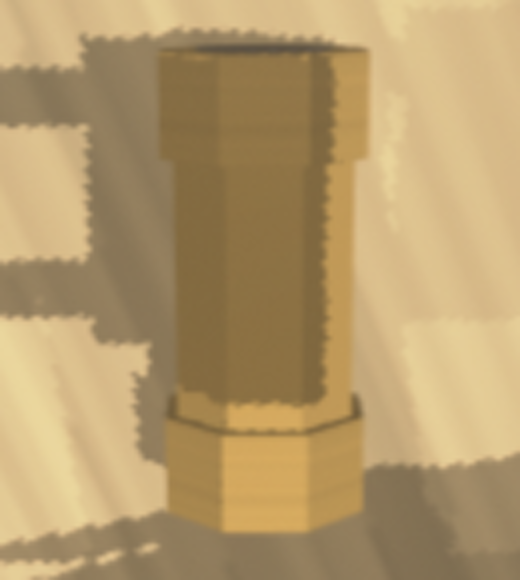

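```bash
python3 go.py .4353 -.3156 .023 66.2
```

```text
t 1.15 tcp [ 0.4381 -0.3174  0.2006] [-8.998e+01 -1.000e-02  6.613e+01] F [-0.1  0.1 -0.1] w 0.08756923412406534
txyz [0.0005 0.1776 0.0032] turn -0.0011
```

Call:
apply_moves([
  {"tx": 0.0,"ty": 0.03,"tz": 0.003,"turn": 0.0,"gripper": 0.0876},
  {"tx": 0.0,"ty": 0.065,"tz": 0.003,"turn": 0.0,"gripper": 0.0876},
  {"tx": 0.0,"ty": 0.1,"tz": 0.003,"turn": 0.0,"gripper": 0.0876},
  {"tx": 0.0,"ty": 0.12,"tz": 0.003,"turn": 0.0,"gripper": 0.0876},
  {"tx": 0.0,"ty": 0.12,"tz": 0.003,"turn": 0.0,"gripper": 0.0876},
])

```text
time_s: 1.65
tcp_pos: [0.432, -0.3173, 0.0777]
eef_rot: [-89.6, 0.0, 65.9]
contact_force: [1.3, -0.2, 0.0]
gripper_width: 0.0875
```

```bash
python3 go.py .4353 -.3156 .023 66.2; python3 wv.py w2;python3 go.py .4353 -.3156 .023 66.2
```

```text
t 1.65 tcp [ 0.432  -0.3173  0.0777] [-8.964e+01  2.000e-02  6.590e+01] F [ 1.3 -0.2  0. ] w 0.08751207339286166
txyz [ 0.0029  0.0547 -0.0027] turn -0.0053
[ 0.43196373 -0.31725412  0.07772749] [-8.96411852e+01  2.28139711e-02  6.58986813e+01]
t 1.7 tcp [ 0.4334 -0.3178  0.0797] [-8.981e+01  4.000e-02  6.594e+01] F [-0.3 -0.1  0.4] w 0.08764882946606485
txyz [ 0.0028  0.0567 -0.001 ] turn -0.0045
```

View pics/w2.png

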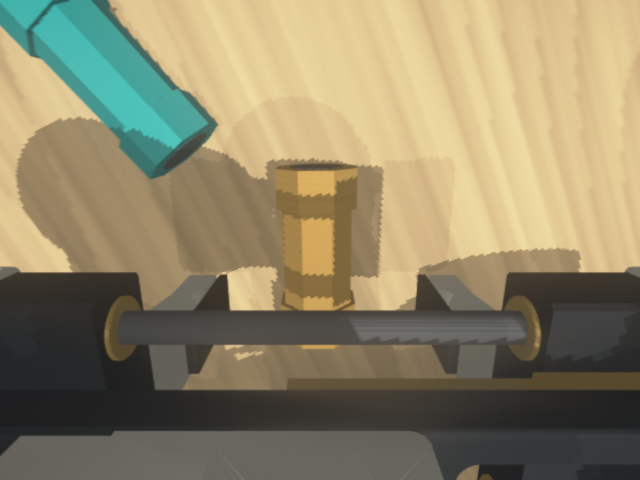

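Call:
apply_moves([
  {"tx": 0.002,"ty": 0.02,"tz": -0.001,"turn": -0.003,"gripper": 0.0876},
  {"tx": 0.002,"ty": 0.04,"tz": -0.001,"turn": -0.003,"gripper": 0.0876},
  {"tx": 0.002,"ty": 0.05,"tz": -0.001,"turn": -0.003,"gripper": 0.0876},
  {"tx": 0.002,"ty": 0.056,"tz": -0.001,"turn": -0.003,"gripper": 0.0876},
  {"tx": 0.002,"ty": 0.056,"tz": -0.001,"turn": -0.003,"gripper": 0.0876},
])

```text
time_s: 2.2
tcp_pos: [0.4366, -0.3162, 0.025]
eef_rot: [-90.0, 0.0, 66.2]
contact_force: [0.1, 0.4, 0.5]
gripper_width: 0.0875
```

Call:
apply_moves([
  {"tx": 0.0,"ty": 0.0,"tz": 0.0,"turn": 0.0,"gripper": 0.0876},
  {"tx": 0.0,"ty": 0.0,"tz": 0.0,"turn": 0.0,"gripper": 0.0876},
])

```text
time_s: 2.4
tcp_pos: [0.4371, -0.3163, 0.0257]
eef_rot: [-90.1, -0.0, 66.2]
contact_force: [-0.7, 0.1, -0.3]
gripper_width: 0.0875
```

```bash
python3 go.py .4353 -.3156 .023 66.2; python3 wv.py w3
```

```text
t 2.4 tcp [ 0.4371 -0.3163  0.0257] [-90.09  -0.    66.17] F [-0.7  0.1 -0.3] w 0.08752972872712325
txyz [-0.0001  0.0027  0.0019] turn -0.0004
[ 0.43713673 -0.31625077  0.02567499] [-9.00854709e+01 -3.88209928e-03  6.61749303e+01]
```

View pics/w3.png

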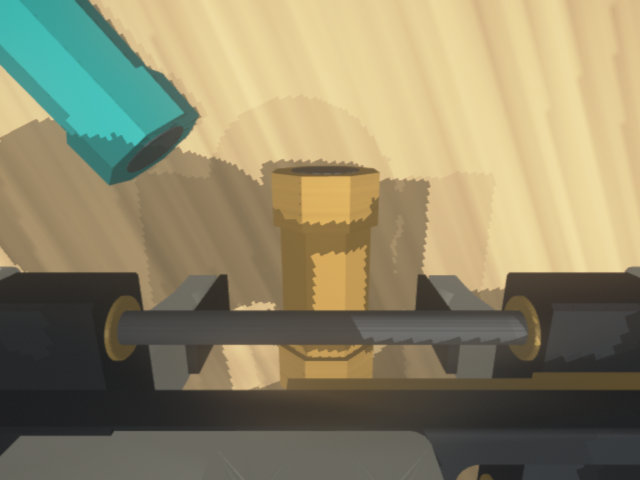

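Call:
apply_moves([
  {"tx": 0.0,"ty": 0.002,"tz": 0.0018,"turn": 0.0,"gripper": 0.0876},
  {"tx": 0.0,"ty": 0.002,"tz": 0.0018,"turn": 0.0,"gripper": 0.06},
  {"tx": 0.0,"ty": 0.002,"tz": 0.0018,"turn": 0.0,"gripper": 0.05},
  {"tx": 0.0,"ty": 0.002,"tz": 0.0018,"turn": 0.0,"gripper": 0.036},
  {"tx": 0.0,"ty": 0.002,"tz": 0.0018,"turn": 0.0,"gripper": 0.036},
], newtons=15)

```text
time_s: 2.95
tcp_pos: [0.4349, -0.3153, 0.0228]
eef_rot: [-90.0, 0.0, 66.2]
contact_force: [0.2, 0.3, 0.3]
gripper_width: 0.0607
```

Call:
apply_moves([
  {"tx": 0.0,"ty": 0.0,"tz": 0.0,"turn": 0.0,"gripper": 0.036},
  {"tx": 0.0,"ty": 0.0,"tz": 0.0,"turn": 0.0,"gripper": 0.036},
  {"tx": 0.0,"ty": 0.0,"tz": 0.0,"turn": 0.0,"gripper": 0.036},
  {"tx": 0.0,"ty": 0.0,"tz": 0.0,"turn": 0.0,"gripper": 0.036},
  {"tx": 0.0,"ty": 0.0,"tz": 0.0,"turn": 0.0,"gripper": 0.036},
], newtons=35)

```text
time_s: 3.45
tcp_pos: [0.4351, -0.3153, 0.0228]
eef_rot: [-90.0, -0.0, 66.2]
contact_force: [0.7, -1.1, 0.5]
gripper_width: 0.0362
```

```bash
python3 go.py .4353 -.3156 .023 66.2; python3 wv.py w4
```

```text
t 3.45 tcp [ 0.4351 -0.3153  0.0228] [-90.02  -0.    66.17] F [ 0.7 -1.1  0.5] w 0.03617965787175519
txyz [-0.0002 -0.0002 -0.0003] turn -0.0006
[ 0.43505723 -0.31532175  0.0228218 ] [-9.00187144e+01 -1.65023144e-03  6.61660962e+01]
```

View pics/w4.png

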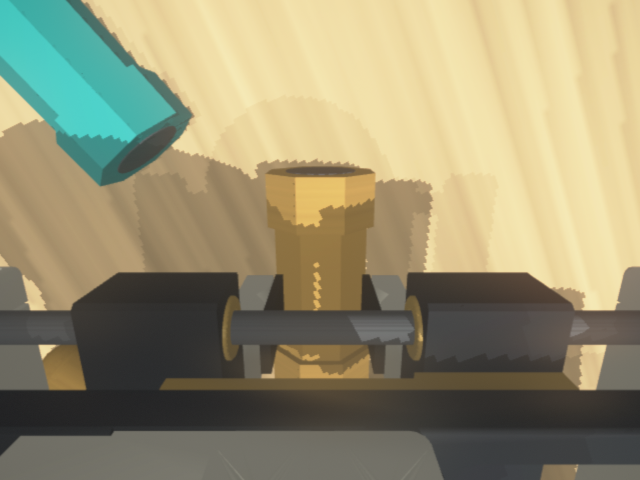

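Call:
apply_moves([
  {"tx": 0.0,"ty": 0.0,"tz": 0.0,"turn": 0.0,"gripper": 0.03},
  {"tx": 0.0,"ty": 0.0,"tz": 0.0,"turn": 0.0,"gripper": 0.03},
  {"tx": 0.0,"ty": 0.0,"tz": 0.0,"turn": 0.0,"gripper": 0.03},
], newtons=35)

```text
time_s: 3.8
tcp_pos: [0.4358, -0.3156, 0.0236]
eef_rot: [-90.1, 0.0, 66.2]
contact_force: [0.2, 0.3, 7.9]
gripper_width: 0.0301
```

```bash
python3 go.py .4353 -.3156 .023 66.2; python3 wv.py w5
```

```text
t 3.8 tcp [ 0.4358 -0.3156  0.0236] [-9.010e+01  1.000e-02  6.619e+01] F [0.2 0.3 7.9] w 0.030139072031964902
txyz [-0.0002  0.0006  0.0004] turn -0.0001
[ 0.43575168 -0.31563355  0.02359542] [-9.00977407e+01  7.80443249e-03  6.61915941e+01]
```

View pics/w5.png

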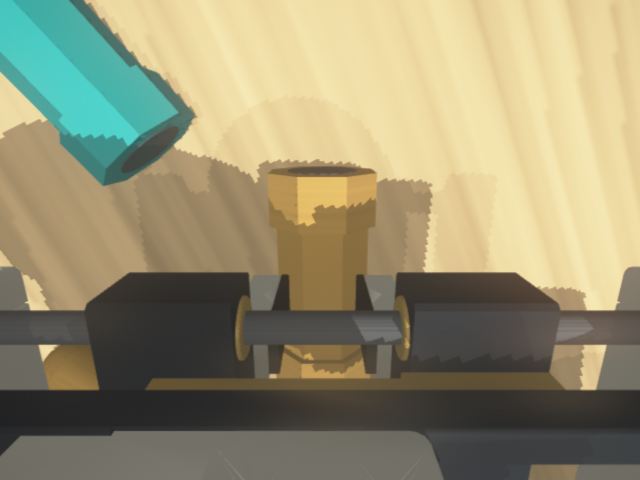

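Run:
```python
from h import *
from plant import capture
p,d=capture("scene");cv2.imwrite("pics/s1.png",cv2.resize(p[180:330,80:280,::-1],None,fx=4,fy=4,interpolation=cv2.INTER_CUBIC));np.save("s1.npy",d)
c,q=wci("w5.npz");M=R.from_euler('xyz',q["rot"],degrees=True).as_matrix()
for u in[(283,300),(283,320),(283,350),(283,365),(365,300),(365,365),(260,365),(320,300),(320,260),(320,365)]:
    P=c["eye"]+ray(c,u)*q["d"][u[1],u[0]];print(u,P.round(4),"tool",(M.T@(P-q["pos"])).round(4))
```

```text
(283, 300) [ 0.4454 -0.3301  0.0665] tool [-0.0094 -0.0429 -0.0148]
(283, 320) [ 0.4313 -0.3468  0.1202] tool [-0.0303 -0.0966 -0.0086]
(283, 350) [ 0.4529 -0.3132  0.0719] tool [ 0.0091 -0.0483 -0.0148]
(283, 365) [ 0.4691 -0.2872  0.0385] tool [ 0.0395 -0.0149 -0.0191]
(365, 300) [ 0.4165 -0.3167  0.0653] tool [-0.0088 -0.0417  0.0171]
(365, 365) [ 0.4247 -0.3015  0.0823] tool [ 0.0085 -0.0587  0.0158]
(260, 365) [ 0.4506 -0.3271  0.1007] tool [-0.0045 -0.0771 -0.0183]
(320, 300) [ 0.4364 -0.3156  0.0465] tool [ 0.0003 -0.0229 -0.0006]
(320, 260) [ 0.4287 -0.3329  0.0465] tool [-0.0186 -0.0229 -0.0006]
(320, 365) [ 0.4493 -0.2864  0.0488] tool [ 0.0322 -0.0252 -0.0006]
```

View pics/s1.png

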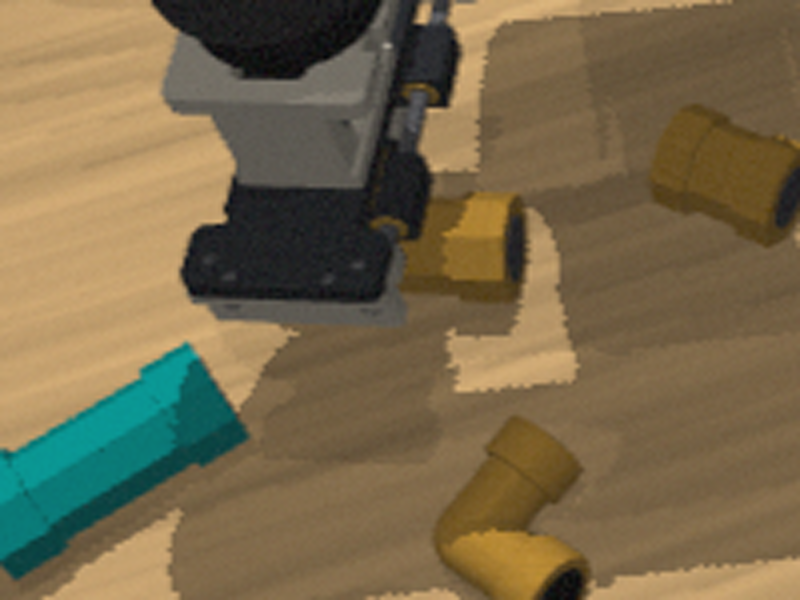

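Run:
```python
from h import *
from plant import camera_info
cs=camera_info("scene")
for w in(.015,.036,.05):
  for z in(.006,.02,.039,.06):
    p=np.array([.4358,-.3156,z])+w*np.array([.915,-.403,0]);print(w,z,((proj(cs,p)[0]-[80,180]+.5)*4-.5).round())
d=np.load("s1.npy")
for u in[(150,230),(150,242),(150,250),(150,255),(155,259),(175,257),(130,256),(195,240)]:print(u,(np.array(cs["eye"])+ray(cs,u)*d[u[1],u[0]]).round(4), [(u[0]-80)*4,(u[1]-180)*4])
```

```text
0.015 0.006 [400. 292.]
0.015 0.02 [393. 277.]
0.015 0.039 [383. 255.]
0.015 0.06 [371. 231.]
0.036 0.006 [391. 332.]
0.036 0.02 [384. 316.]
0.036 0.039 [373. 295.]
0.036 0.06 [362. 271.]
0.05 0.006 [385. 358.]
0.05 0.02 [378. 343.]
0.05 0.039 [367. 322.]
0.05 0.06 [355. 298.]
(150, 230) [ 0.4853 -0.3436  0.1462] [280, 200]
(150, 242) [ 0.5072 -0.348   0.1456] [280, 248]
(150, 250) [ 0.5217 -0.3508  0.1455] [280, 280]
(150, 255) [ 0.5207 -0.3548  0.1312] [280, 300]
(155, 259) [ 0.5159 -0.3521  0.1092] [300, 316]
(175, 257) [ 0.5371 -0.3192  0.1287] [380, 308]
(130, 256) [ 0.419  -0.4107  0.0011] [200, 304]
(195, 240) [ 0.46   -0.2861  0.0456] [460, 240]
```

Run:
```python
from h import *
for f,h in(("w1.npz",.0437),("w5.npz",.015)):
  c,q=wci(f);M=R.from_euler('xyz',q["rot"],degrees=True).as_matrix()
  for y in(.017,0,-.016,-.03,-.045,-.06):
    print(f,y,[proj(c,q["pos"]+M@np.array([x,y,z]))[0].round().tolist() for x in(-.0095,.0095) for z in(-h,h)])
  for u in([(222,300),(222,285),(210,330),(200,300),(185,300),(160,360)] if f[1]=="1" else [(283,285),(286,290),(270,300),(285,372)]):
    P=c["eye"]+ray(c,u)*q["d"][u[1],u[0]];print(u,"tool",(M.T@(P-q["pos"])).round(4))
im=cv2.imread("pics/w1.png");cv2.imwrite("pics/w1b.png",cv2.resize(im[250:410,100:300],None,fx=4,fy=3.7,interpolation=cv2.INTER_CUBIC))
im=cv2.imread("pics/w5.png");cv2.imwrite("pics/w5b.png",cv2.resize(im[250:400,230:420],None,fx=4,fy=4,interpolation=cv2.INTER_CUBIC))
```

```text
w1.npz 0.017 [[241.0, 251.0], [402.0, 251.0], [243.0, 283.0], [400.0, 283.0]]
w1.npz 0 [[234.0, 262.0], [409.0, 262.0], [236.0, 297.0], [407.0, 297.0]]
w1.npz -0.016 [[226.0, 274.0], [417.0, 274.0], [229.0, 311.0], [414.0, 311.0]]
w1.npz -0.03 [[217.0, 286.0], [425.0, 286.0], [221.0, 327.0], [422.0, 327.0]]
w1.npz -0.045 [[207.0, 302.0], [436.0, 302.0], [211.0, 346.0], [432.0, 346.0]]
w1.npz -0.06 [[193.0, 322.0], [449.0, 322.0], [198.0, 370.0], [444.0, 370.0]]
(222, 300) tool [-0.001  -0.0256 -0.0436]
(222, 285) tool [-0.0077 -0.0247 -0.0433]
(210, 330) tool [-0.0277 -0.0965 -0.0258]
(200, 300) tool [-0.0057 -0.0352 -0.0497]
(185, 300) tool [-0.0108 -0.0457 -0.0516]
(160, 360) tool [-0.0073 -0.0786 -0.0475]
w5.npz 0.017 [[294.0, 251.0], [349.0, 251.0], [295.0, 283.0], [348.0, 283.0]]
w5.npz 0 [[291.0, 262.0], [351.0, 262.0], [292.0, 297.0], [351.0, 297.0]]
w5.npz -0.016 [[289.0, 274.0], [354.0, 274.0], [290.0, 311.0], [353.0, 311.0]]
w5.npz -0.03 [[286.0, 286.0], [357.0, 286.0], [287.0, 327.0], [356.0, 327.0]]
w5.npz -0.045 [[282.0, 302.0], [360.0, 302.0], [283.0, 346.0], [359.0, 346.0]]
w5.npz -0.06 [[277.0, 322.0], [365.0, 322.0], [279.0, 370.0], [363.0, 370.0]]
(283, 285) tool [-0.0085 -0.0266 -0.0165]
(286, 290) tool [-0.0085 -0.0317 -0.0147]
(270, 300) tool [-0.0102 -0.0447 -0.0195]
(285, 372) tool [ 0.0429 -0.0157 -0.0181]
```

View pics/w5b.png

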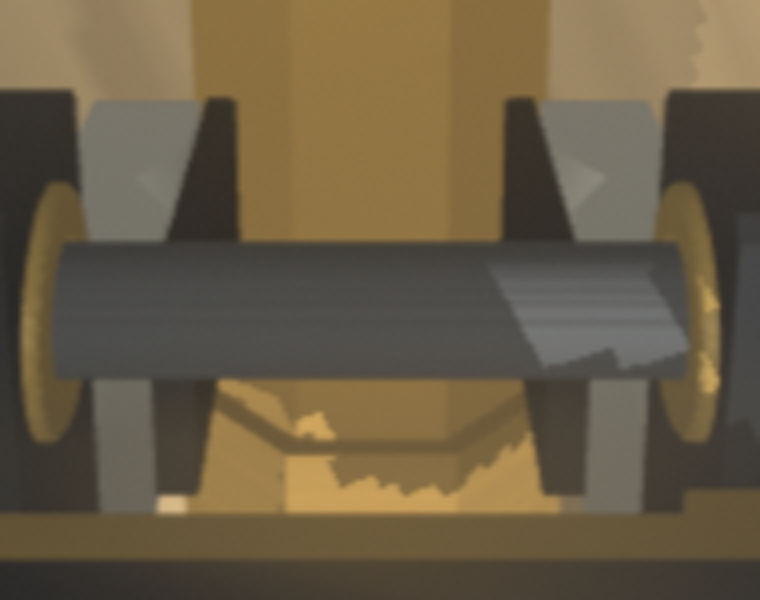

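View pics/w1b.png

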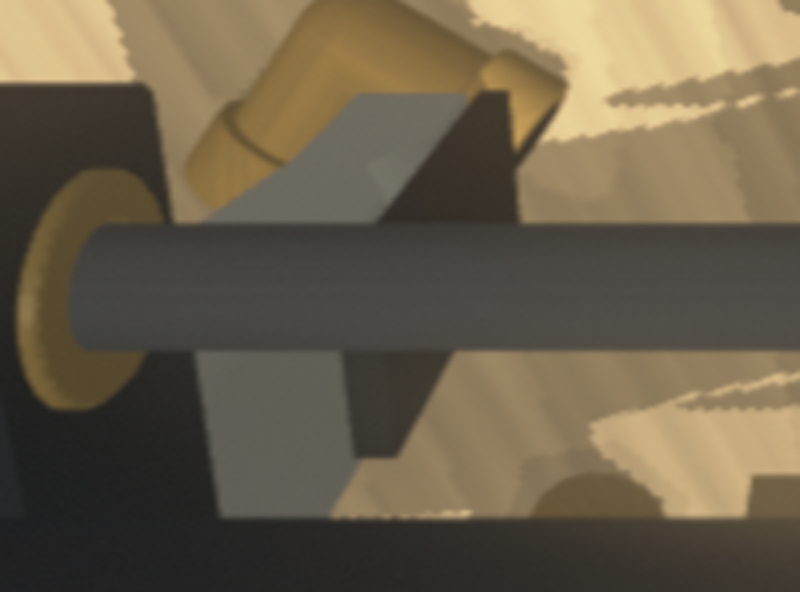

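The pad tips show up about 33 mm higher than the stated tool geometry puts them. The wrist image and depth put them at tool y ≈ -0.016. A 30 mm opening, 7.9 N upward and the scene view all agree: the pads are on the upper facets, not the sides. I'll open and go 33 mm deeper.

Call:
apply_moves([
  {"tx": 0.0,"ty": 0.0,"tz": 0.0,"turn": 0.0,"gripper": 0.05},
  {"tx": 0.0,"ty": 0.0,"tz": 0.0,"turn": 0.0,"gripper": 0.0876},
  {"tx": 0.0,"ty": 0.0,"tz": 0.0,"turn": 0.0,"gripper": 0.0876},
  {"tx": 0.0,"ty": 0.0,"tz": 0.0,"turn": 0.0,"gripper": 0.0876},
  {"tx": 0.0,"ty": 0.0,"tz": 0.0,"turn": 0.0,"gripper": 0.0876},
])

```text
time_s: 4.4
tcp_pos: [0.4346, -0.3152, 0.0226]
eef_rot: [-90.0, 0.0, 66.2]
contact_force: [-0.2, 0.4, 1.0]
gripper_width: 0.0649
```

```bash
python3 go.py .4353 -.3156 -.01 66.2; python3 wv.py w6
python3 - <<'E'
import cv2
im=cv2.imread("pics/w6.png");cv2.imwrite("pics/w6b.png",cv2.resize(im[150:390,200:450],None,fx=2.5,fy=2.5,interpolation=cv2.INTER_CUBIC))
E
```

```text
t 4.4 tcp [ 0.4346 -0.3152  0.0226] [-89.97   0.    66.16] F [-0.2  0.4  1. ] w 0.06489031791131339
txyz [-0.0001  0.0325 -0.0008] turn -0.0007
[ 0.43464168 -0.31519325  0.02255015] [-8.99698276e+01  2.09881782e-03  6.61612509e+01]
```

View pics/w6b.png

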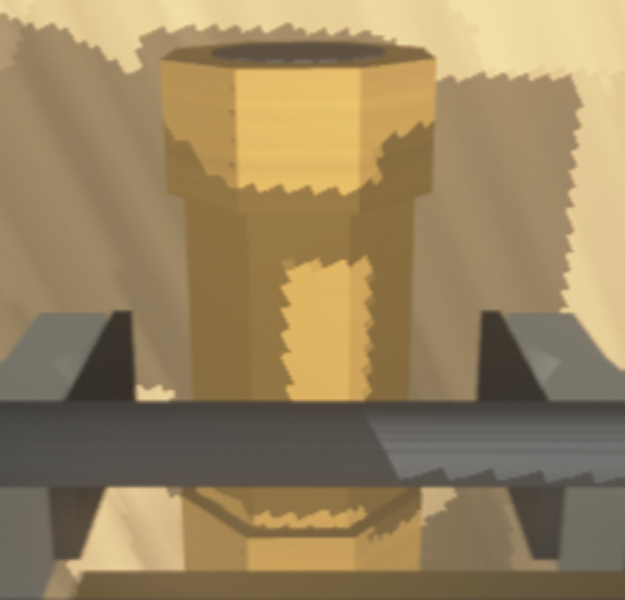

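Call:
apply_moves([
  {"tx": 0.0,"ty": 0.0,"tz": -0.0005,"turn": 0.0,"gripper": 0.0876},
  {"tx": 0.0,"ty": 0.01,"tz": -0.0005,"turn": 0.0,"gripper": 0.0876},
  {"tx": 0.0,"ty": 0.02,"tz": -0.0005,"turn": 0.0,"gripper": 0.0876},
  {"tx": 0.0,"ty": 0.028,"tz": -0.0005,"turn": 0.0,"gripper": 0.0876},
  {"tx": 0.0,"ty": 0.032,"tz": -0.0005,"turn": 0.0,"gripper": 0.0876},
])

```text
time_s: 4.95
tcp_pos: [0.4345, -0.3152, -0.0108]
eef_rot: [-89.9, 0.0, 66.2]
contact_force: [0.2, 0.5, 0.2]
gripper_width: 0.0876
```

Call:
apply_moves([
  {"tx": 0.0,"ty": 0.0,"tz": 0.0,"turn": 0.0,"gripper": 0.0876},
  {"tx": 0.0,"ty": 0.0,"tz": 0.0,"turn": 0.0,"gripper": 0.0876},
])

```text
time_s: 5.15
tcp_pos: [0.4353, -0.3155, -0.0094]
eef_rot: [-90.0, 0.0, 66.2]
contact_force: [0.0, -0.2, 0.7]
gripper_width: 0.0876
```

```bash
python3 go.py .4353 -.3156 -.01 66.2; python3 wv.py w7
python3 - <<'E'
from h import *
im=cv2.imread("pics/w7.png");cv2.imwrite("pics/w7b.png",cv2.resize(im[150:390,180:470],None,fx=2.5,fy=2.5,interpolation=cv2.INTER_CUBIC))
E
```

```text
t 5.15 tcp [ 0.4353 -0.3155 -0.0094] [-8.998e+01  1.000e-02  6.617e+01] F [ 0.  -0.2  0.7] w 0.08764455390753298
txyz [-0.0001  0.0006 -0.    ] turn -0.0005
[ 0.43533051 -0.31549323 -0.00936829] [-8.99808385e+01  7.56752140e-03  6.61714705e+01]
```

View pics/w7b.png

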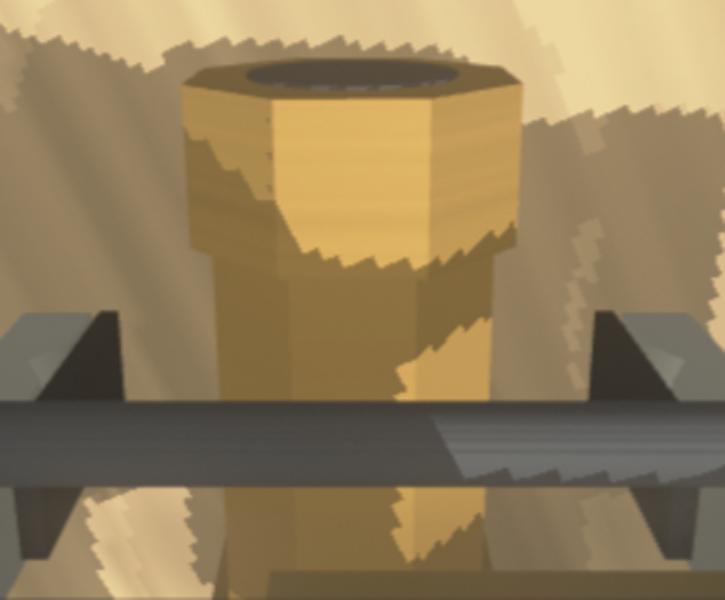

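Run:
```python
from h import *
c,q=wci("w7.npz");M=R.from_euler('xyz',q["rot"],degrees=True).as_matrix()
for u in[(273,99),(434,99),(275,278),(431,278)]:
    uv=((u[0]+.5)/2.5-.5+180,(u[1]+.5)/2.5-.5+150);P=atz(c,uv,.048);print(P.round(4),(M.T@(P-q["pos"])).round(4))
c,q=wci("w1.npz");M=R.from_euler('xyz',q["rot"],degrees=True).as_matrix()
for uv in[(314.5,151.1),(338,151.1),(315.2,270.6),(337,270.6)]:
    P=atz(c,uv,.048);print("w1",P.round(4),(M.T@(P-q["pos"])).round(4))
```

```text
[ 0.4225 -0.3696  0.048 ] [-0.0546 -0.0574 -0.0101]
[ 0.4039 -0.3613  0.048 ] [-0.0546 -0.0574  0.0102]
[ 0.4325 -0.3478  0.048 ] [-0.0307 -0.0574 -0.0104]
[ 0.4135 -0.3394  0.048 ] [-0.0307 -0.0574  0.0104]
w1 [ 0.4221 -0.3699  0.048 ] [-0.0557  0.1526 -0.0063]
w1 [ 0.4035 -0.3617  0.048 ] [-0.0557  0.1526  0.014 ]
w1 [ 0.4667 -0.2688  0.048 ] [ 0.0548  0.1526 -0.0063]
w1 [ 0.4479 -0.2604  0.048 ] [0.0548 0.1526 0.0144]
```

Call:
apply_moves([
  {"tx": 0.0,"ty": 0.0,"tz": -0.0004,"turn": 0.0,"gripper": 0.06},
  {"tx": 0.0,"ty": 0.0,"tz": -0.0004,"turn": 0.0,"gripper": 0.05},
  {"tx": 0.0,"ty": 0.0,"tz": -0.0004,"turn": 0.0,"gripper": 0.045},
  {"tx": 0.0,"ty": 0.0,"tz": -0.0004,"turn": 0.0,"gripper": 0.036},
  {"tx": 0.0,"ty": 0.0,"tz": -0.0004,"turn": 0.0,"gripper": 0.036},
], newtons=12)

```text
time_s: 5.7
tcp_pos: [0.4357, -0.3157, -0.0091]
eef_rot: [-90.0, -0.0, 66.2]
contact_force: [-0.5, 1.2, 0.3]
gripper_width: 0.053
```

Call:
apply_moves([
  {"tx": 0.0,"ty": 0.0,"tz": 0.0,"turn": 0.0,"gripper": 0.03},
  {"tx": 0.0,"ty": 0.0,"tz": 0.0,"turn": 0.0,"gripper": 0.03},
  {"tx": 0.0,"ty": 0.0,"tz": 0.0,"turn": 0.0,"gripper": 0.03},
  {"tx": 0.0,"ty": 0.0,"tz": 0.0,"turn": 0.0,"gripper": 0.03},
], newtons=35)

```text
time_s: 6.1
tcp_pos: [0.4357, -0.3156, -0.0092]
eef_rot: [-90.0, -0.0, 66.2]
contact_force: [0.1, -0.5, 0.5]
gripper_width: 0.0419
```

Call:
apply_moves([
  {"tx": 0.0,"ty": -0.008,"tz": 0.0,"turn": 0.0,"gripper": 0.03},
  {"tx": 0.0,"ty": -0.03,"tz": 0.0,"turn": 0.0,"gripper": 0.03},
  {"tx": 0.0,"ty": -0.06,"tz": 0.0,"turn": 0.0,"gripper": 0.03},
  {"tx": 0.0,"ty": -0.09,"tz": 0.0,"turn": 0.0,"gripper": 0.03},
  {"tx": 0.0,"ty": -0.12,"tz": 0.0,"turn": 0.0,"gripper": 0.03},
])

```text
time_s: 6.6
tcp_pos: [0.4347, -0.3152, 0.1117]
eef_rot: [-89.9, -0.0, 66.1]
contact_force: [0.8, -1.0, -5.4]
gripper_width: 0.0416
```

Call:
apply_moves([
  {"tx": 0.0,"ty": -0.01,"tz": 0.0,"turn": 0.0,"gripper": 0.03},
  {"tx": 0.0,"ty": -0.01,"tz": 0.0,"turn": 0.0,"gripper": 0.03},
])

```text
time_s: 6.8
tcp_pos: [0.4362, -0.3156, 0.1218]
eef_rot: [-90.1, -0.0, 66.2]
contact_force: [0.1, -0.8, -5.5]
gripper_width: 0.0418
```

```bash
python3 go.py .4327 .1555 .12 20.85; python3 wv.py w8
```

```text
t 6.8 tcp [ 0.4362 -0.3156  0.1218] [-9.014e+01 -4.000e-02  6.615e+01] F [ 0.1 -0.8 -5.5] w 0.04175818955654104
txyz [0.4295 0.0016 0.1937] turn 0.7907
[ 0.4361518  -0.31564479  0.12179032] [-9.01384439e+01 -3.80134867e-02  6.61514652e+01]
```

View pics/w8.png

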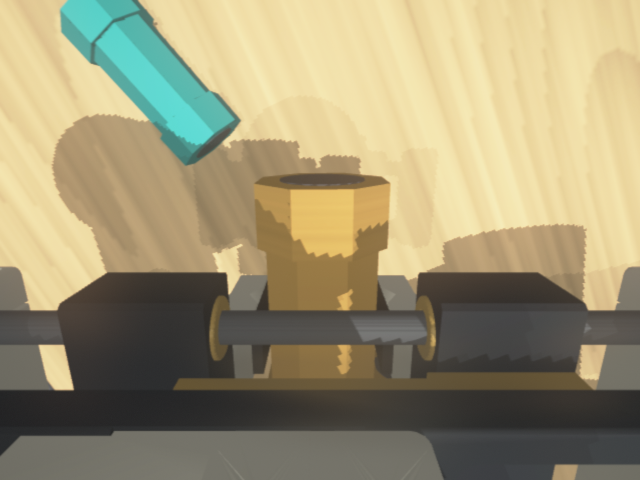

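Call:
apply_moves([
  {"tx": 0.018,"ty": 0.0,"tz": 0.008,"turn": 0.03,"gripper": 0.03},
  {"tx": 0.05,"ty": 0.0,"tz": 0.022,"turn": 0.09,"gripper": 0.03},
  {"tx": 0.085,"ty": 0.0,"tz": 0.038,"turn": 0.155,"gripper": 0.03},
  {"tx": 0.12,"ty": 0.0,"tz": 0.054,"turn": 0.22,"gripper": 0.03},
  {"tx": 0.15,"ty": 0.0,"tz": 0.068,"turn": 0.28,"gripper": 0.03},
])

```text
time_s: 7.35
tcp_pos: [0.4323, -0.1494, 0.1186]
eef_rot: [-89.8, 0.1, 49.9]
contact_force: [1.1, -0.3, -4.2]
gripper_width: 0.0418
```

```bash
python3 go.py .4327 .1555 .12 20.85
```

```text
t 7.35 tcp [ 0.4323 -0.1494  0.1186] [-89.82   0.13  49.94] F [ 1.1 -0.3 -4.2] w 0.04175905385032093
txyz [ 0.2336 -0.0013  0.1959] turn 0.5077
```

Call:
apply_moves([
  {"tx": 0.03,"ty": 0.0,"tz": 0.025,"turn": 0.065,"gripper": 0.03},
  {"tx": 0.06,"ty": 0.0,"tz": 0.05,"turn": 0.13,"gripper": 0.03},
  {"tx": 0.09,"ty": 0.0,"tz": 0.075,"turn": 0.195,"gripper": 0.03},
  {"tx": 0.12,"ty": 0.0,"tz": 0.1,"turn": 0.26,"gripper": 0.03},
  {"tx": 0.145,"ty": 0.0,"tz": 0.122,"turn": 0.32,"gripper": 0.03},
])

```text
time_s: 7.85
tcp_pos: [0.432, 0.0398, 0.1189]
eef_rot: [-90.0, 0.2, 31.6]
contact_force: [1.1, 0.6, -5.6]
gripper_width: 0.0416
```

```bash
python3 go.py .4327 .1555 .12 20.85
```

```text
t 7.85 tcp [0.432  0.0398 0.1189] [-89.97   0.18  31.64] F [ 1.1  0.6 -5.6] w 0.04163987772586798
txyz [ 0.0613 -0.0012  0.0981] turn 0.1884
```

Call:
apply_moves([
  {"tx": 0.02,"ty": 0.0,"tz": 0.032,"turn": 0.065,"gripper": 0.03},
  {"tx": 0.04,"ty": 0.0,"tz": 0.064,"turn": 0.13,"gripper": 0.03},
  {"tx": 0.054,"ty": 0.0,"tz": 0.086,"turn": 0.17,"gripper": 0.03},
  {"tx": 0.061,"ty": 0.0,"tz": 0.098,"turn": 0.188,"gripper": 0.03},
  {"tx": 0.061,"ty": 0.0,"tz": 0.098,"turn": 0.188,"gripper": 0.03},
])

```text
time_s: 8.35
tcp_pos: [0.4327, 0.155, 0.1187]
eef_rot: [-90.0, 0.2, 21.1]
contact_force: [-0.4, 0.0, -5.3]
gripper_width: 0.0416
```

Call:
apply_moves([
  {"tx": 0.0,"ty": 0.0,"tz": 0.0,"turn": 0.0,"gripper": 0.03},
  {"tx": 0.0,"ty": 0.0,"tz": 0.0,"turn": 0.0,"gripper": 0.03},
])

```text
time_s: 8.55
tcp_pos: [0.433, 0.1529, 0.1198]
eef_rot: [-90.0, 0.1, 21.0]
contact_force: [-1.0, 0.4, -4.6]
gripper_width: 0.0419
```

```bash
python3 go.py .4327 .1555 .12 20.85; python3 wv.py w9
python3 - <<'E'
from h import *
from plant import capture
for n in("top","scene"):
    p,d=capture(n);cv2.imwrite(f"pics/{n}1.png",p[:,:,::-1])
E
```

```text
t 8.55 tcp [0.433  0.1529 0.1198] [-90.04   0.12  21.  ] F [-1.   0.4 -4.6] w 0.041929826907910986
txyz [ 0.0007 -0.0003  0.0025] turn 0.0026
[0.43297275 0.15291341 0.11975276] [-90.03606665   0.12175109  20.99612475]
```

View pics/w9.png

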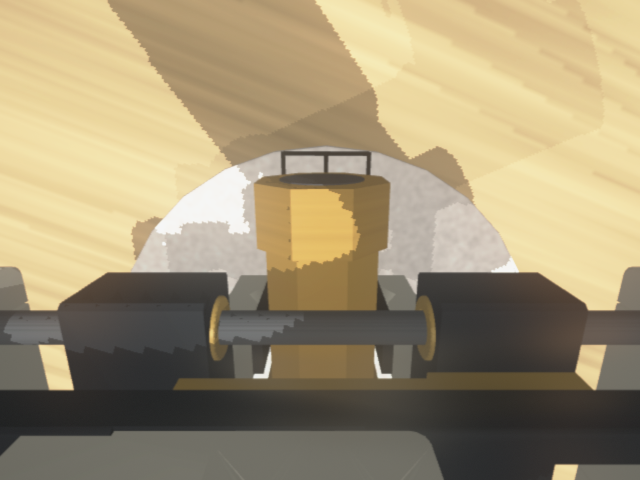

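View pics/top1.png

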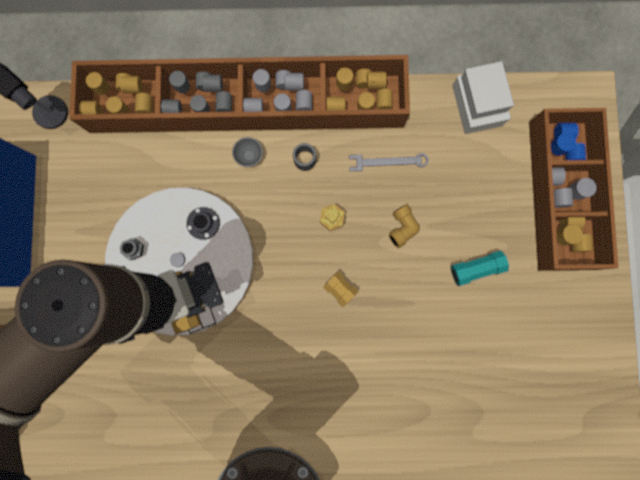

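View pics/scene1.png

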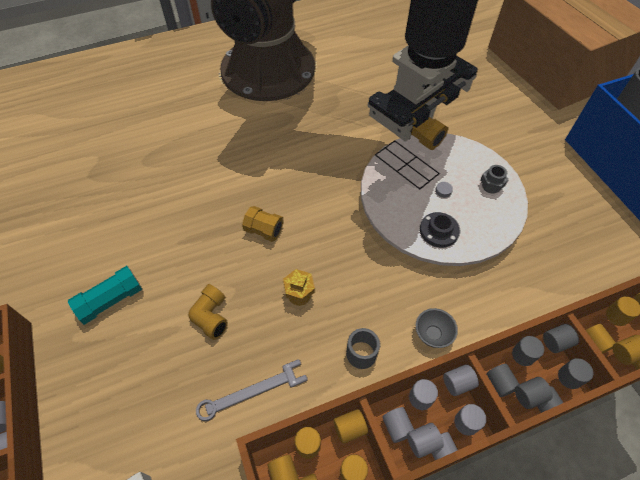

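Run:
```python
from h import *
im=cv2.imread("pics/w9.png");cv2.imwrite("pics/w9b.png",cv2.resize(im[140:270,235:405],None,fx=4.5,fy=4.5,interpolation=cv2.INTER_CUBIC))
```

```text
(no output)
```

View pics/w9b.png

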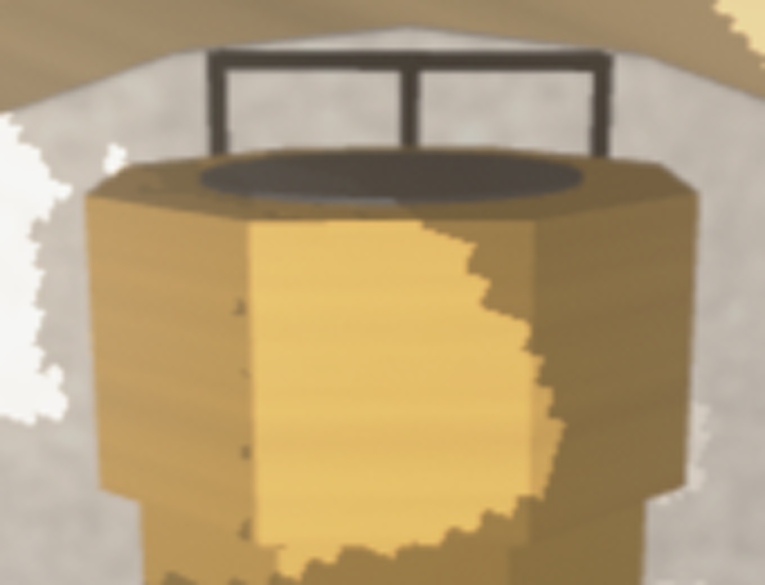

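Run:
```python
from h import *
c,q=wci("w9.npz");M=R.from_euler('xyz',q["rot"],degrees=True).as_matrix()
f=lambda u,z:M.T@(atz(c,((u[0]+.5)/4.5-.5+235,(u[1]+.5)/4.5-.5+140),z)-q["pos"])
A=[f(u,.038) for u in[(217,60),(603,60),(409.5,60),(410,145),(219,150),(599,150)]]
for a in A:print("mark",a.round(4))
zt=q["pos"][2]-(-.0092)+.048
for u in[(249,219),(535,219),(255,545),(525,545)]:print("coup",f(u,zt).round(4))
for a in(A[2]+[.061,0,0],):print("mark world est",(M@a+q["pos"]).round(4))
print("mark from top/scene in tool",(M.T@(np.array([.4327,.1555,.038])-q["pos"])).round(4))
```

```text
mark [-0.0586  0.0819 -0.0259]
mark [-0.0585  0.0819  0.0323]
mark [-0.0586  0.0819  0.0031]
mark [-0.0459  0.0818  0.0033]
mark [-0.0451  0.0819 -0.026 ]
mark [-0.0451  0.0818  0.0322]
coup [-0.0554 -0.0571 -0.0094]
coup [-0.0554 -0.0571  0.0107]
coup [-0.0311 -0.0571 -0.0095]
coup [-0.0311 -0.0571  0.0105]
mark world est [0.434  0.1566 0.0379]
mark from top/scene in tool [0.0008 0.0817 0.0026]
```

Call:
apply_moves([
  {"tx": 0.002,"ty": 0.01,"tz": 0.0026,"turn": 0.001,"gripper": 0.03},
  {"tx": 0.002,"ty": 0.03,"tz": 0.0026,"turn": 0.001,"gripper": 0.03},
  {"tx": 0.002,"ty": 0.05,"tz": 0.0026,"turn": 0.001,"gripper": 0.03},
  {"tx": 0.002,"ty": 0.065,"tz": 0.0026,"turn": 0.001,"gripper": 0.03},
  {"tx": 0.002,"ty": 0.075,"tz": 0.0026,"turn": 0.001,"gripper": 0.03},
])

```text
time_s: 9.2
tcp_pos: [0.4341, 0.1566, 0.0442]
eef_rot: [-90.0, 0.1, 20.9]
contact_force: [0.3, -0.8, -4.7]
gripper_width: 0.0418
```

Call:
apply_moves([
  {"tx": 0.0,"ty": 0.0,"tz": 0.0,"turn": 0.0,"gripper": 0.03},
  {"tx": 0.0,"ty": 0.0,"tz": 0.0,"turn": 0.0,"gripper": 0.03},
  {"tx": 0.0,"ty": 0.0,"tz": 0.0,"turn": 0.0,"gripper": 0.03},
])

```text
time_s: 9.5
tcp_pos: [0.4352, 0.1576, 0.0465]
eef_rot: [-90.0, -0.1, 21.0]
contact_force: [0.6, 0.8, -4.9]
gripper_width: 0.0418
```

```bash
python3 go.py .4327 .1555 .029 20.85; python3 wv.py w10
python3 - <<'E'
from h import *
from plant import capture
im=cv2.imread("pics/w10.png");cv2.imwrite("pics/w10b.png",cv2.resize(im[140:270,235:405],None,fx=4.5,fy=4.5,interpolation=cv2.INTER_CUBIC))
p,d=capture("scene");cv2.imwrite("pics/scene2.png",cv2.resize(p[90:240,360:530,::-1],None,fx=4,fy=4,interpolation=cv2.INTER_CUBIC))
E
```

```text
t 9.5 tcp [0.4352 0.1576 0.0465] [-8.998e+01 -8.000e-02  2.097e+01] F [ 0.6  0.8 -4.9] w 0.041770244480234676
txyz [-0.0031  0.0175 -0.0011] turn 0.0021
[0.43518338 0.15757832 0.04647455] [-8.99757407e+01 -8.03601380e-02  2.09688056e+01]
```

View pics/w10b.png

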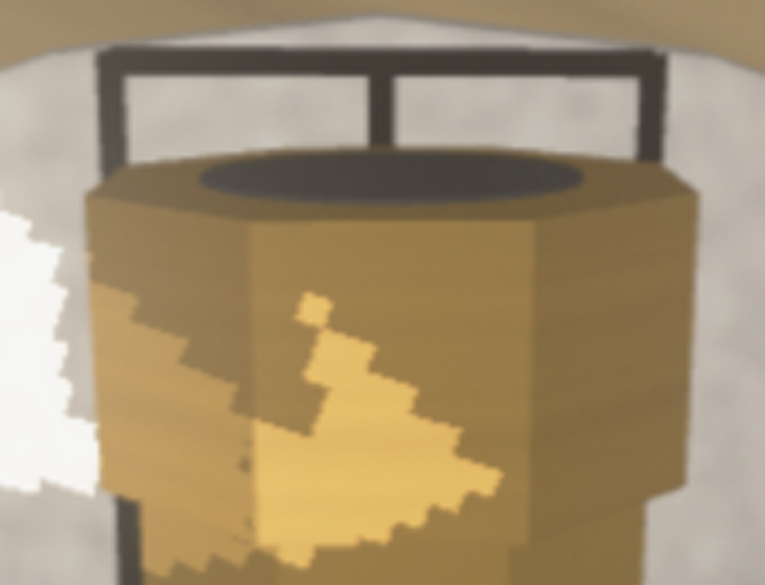

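View pics/scene2.png

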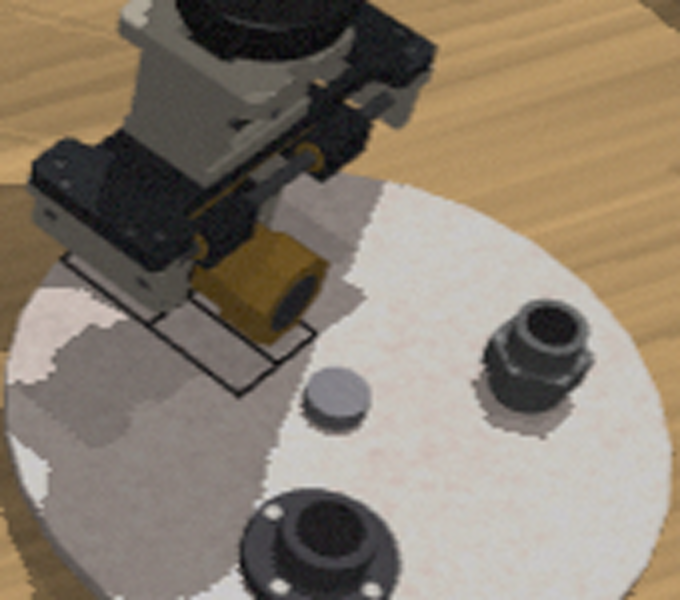

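```bash
cat > m.py <<'E'
from h import *
import sys
def run(fn,mark,coup):
    c,q=wci(fn);M=R.from_euler('xyz',q["rot"],degrees=True).as_matrix()
    f=lambda u,z:M.T@(atz(c,((u[0]+.5)/4.5-.5+235,(u[1]+.5)/4.5-.5+140),z)-q["pos"])
    for u in mark:print("mark",f(u,.038).round(4))
    zt=q["pos"][2]+.0092+.048
    for u in coup:print("coup",f(u,zt).round(4))
    print("mark top/scene in tool",(M.T@(np.array([.4327,.1555,.038])-q["pos"])).round(4))
E
python3 -c "
from m import *
run('w10.npz',[(111,61),(651,61),(381,61),(381,140),(115,165),(649,155)],[(249,219),(535,219),(255,545),(525,545)])"
```

```text
mark [-0.0626  0.0084 -0.0295]
mark [-0.0626  0.0084  0.0284]
mark [-0.0626  0.0084 -0.0006]
mark [-0.0542  0.0084 -0.0006]
mark [-0.0515  0.0084 -0.0296]
mark [-0.0526  0.0084  0.0286]
coup [-0.0554 -0.0573 -0.0094]
coup [-0.0554 -0.0573  0.0107]
coup [-0.0312 -0.0572 -0.0095]
coup [-0.0312 -0.0572  0.0105]
mark top/scene in tool [-0.0031  0.0085 -0.0011]
```

Call:
apply_moves([
  {"tx": -0.001,"ty": 0.004,"tz": -0.0006,"turn": 0.001,"gripper": 0.03},
  {"tx": -0.0018,"ty": 0.008,"tz": -0.0012,"turn": 0.001,"gripper": 0.03},
  {"tx": -0.0018,"ty": 0.011,"tz": -0.0012,"turn": 0.001,"gripper": 0.03},
  {"tx": -0.0018,"ty": 0.013,"tz": -0.0012,"turn": 0.001,"gripper": 0.03},
  {"tx": -0.0018,"ty": 0.013,"tz": -0.0012,"turn": 0.001,"gripper": 0.03},
])

```text
time_s: 10.1
tcp_pos: [0.4332, 0.1552, 0.0324]
eef_rot: [-90.0, 0.0, 20.9]
contact_force: [-0.5, 0.4, -5.9]
gripper_width: 0.0415
```

Call:
apply_moves([
  {"tx": 0.0,"ty": 0.0,"tz": 0.0,"turn": 0.0,"gripper": 0.03},
  {"tx": 0.0,"ty": 0.0,"tz": 0.0,"turn": 0.0,"gripper": 0.03},
  {"tx": 0.0,"ty": 0.0,"tz": 0.0,"turn": 0.0,"gripper": 0.03},
])

```text
time_s: 10.4
tcp_pos: [0.4335, 0.1555, 0.0329]
eef_rot: [-90.0, -0.0, 20.9]
contact_force: [0.0, -1.2, -4.7]
gripper_width: 0.0417
```

```bash
python3 go.py .4327 .1555 .029 20.85; python3 wv.py w11
python3 - <<'E'
from h import *
im=cv2.imread("pics/w11.png");cv2.imwrite("pics/w11b.png",cv2.resize(im[140:270,235:405],None,fx=4.5,fy=4.5,interpolation=cv2.INTER_CUBIC))
E
```

```text
t 10.4 tcp [0.4335 0.1555 0.0329] [-9.000e+01 -2.000e-02  2.091e+01] F [ 0.  -1.2 -4.7] w 0.04174962809542063
txyz [-0.0007  0.0039  0.0003] turn 0.001
[0.43346887 0.1554704  0.0328849 ] [-8.99953566e+01 -1.50083143e-02  2.09051518e+01]
```

View pics/w11b.png

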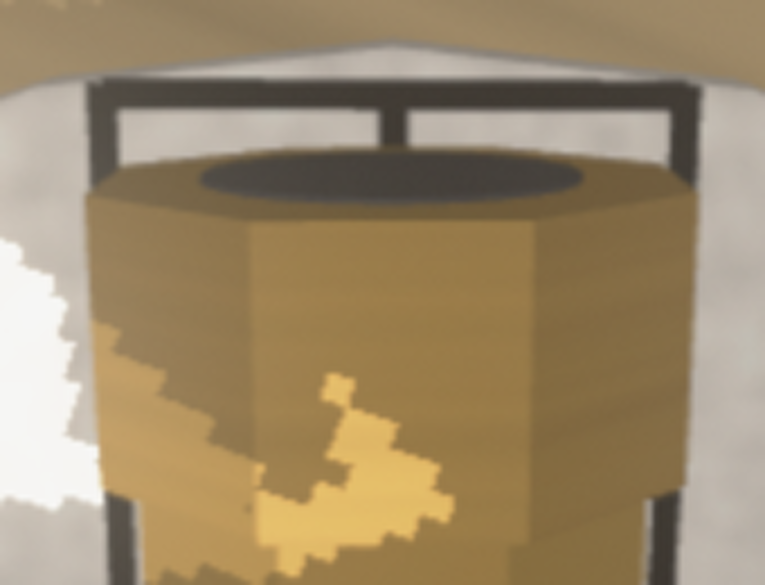

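```bash
python3 -c "
from m import *
run('w11.npz',[(102,94),(686,94),(394,94),(394,140),(122,560),(664,560),(104,170),(684,170)],[(249,219),(535,219),(255,545),(525,545)])"
```

```text
mark [-0.0601 -0.0051 -0.0283]
mark [-0.0601 -0.0051  0.03  ]
mark [-0.0601 -0.0051  0.0008]
mark [-0.0556 -0.0051  0.0008]
mark [-0.0107 -0.0051 -0.0285]
mark [-0.0107 -0.0051  0.03  ]
mark [-0.0526 -0.0051 -0.0285]
mark [-0.0526 -0.0051  0.0301]
coup [-0.0554 -0.0572 -0.0094]
coup [-0.0554 -0.0572  0.0107]
coup [-0.0312 -0.0572 -0.0095]
coup [-0.0312 -0.0572  0.0105]
mark top/scene in tool [-0.0007 -0.0051  0.0003]
```

Call:
apply_moves([
  {"tx": 0.0005,"ty": 0.0007,"tz": 0.0,"turn": 0.0,"gripper": 0.03},
  {"tx": 0.0005,"ty": 0.0014,"tz": 0.0,"turn": 0.0,"gripper": 0.03},
  {"tx": 0.0005,"ty": 0.002,"tz": 0.0,"turn": 0.0,"gripper": 0.03},
  {"tx": 0.0005,"ty": 0.0025,"tz": 0.0,"turn": 0.0,"gripper": 0.03},
  {"tx": 0.0005,"ty": 0.003,"tz": 0.0,"turn": 0.0,"gripper": 0.03},
])

```text
time_s: 10.95
tcp_pos: [0.4338, 0.1555, 0.0297]
eef_rot: [-90.0, 0.0, 20.9]
contact_force: [0.3, 0.5, -4.6]
gripper_width: 0.0415
```

Call:
apply_moves([
  {"tx": 0.0,"ty": 0.0,"tz": 0.0,"turn": 0.0,"gripper": 0.03},
  {"tx": 0.0,"ty": 0.0003,"tz": 0.0,"turn": 0.0,"gripper": 0.03},
  {"tx": 0.0,"ty": 0.0003,"tz": 0.0,"turn": 0.0,"gripper": 0.03},
])

```text
time_s: 11.25
tcp_pos: [0.4338, 0.1555, 0.0294]
eef_rot: [-90.0, 0.0, 20.9]
contact_force: [0.7, -0.8, -5.3]
gripper_width: 0.0417
```

Call:
apply_moves([
  {"tx": 0.0,"ty": 0.0002,"tz": 0.0,"turn": 0.0,"gripper": 0.03},
  {"tx": 0.0,"ty": 0.0004,"tz": 0.0,"turn": 0.0,"gripper": 0.03},
  {"tx": 0.0,"ty": 0.0004,"tz": 0.0,"turn": 0.0,"gripper": 0.03},
])

```text
time_s: 11.55
tcp_pos: [0.4338, 0.1555, 0.029]
eef_rot: [-90.0, 0.0, 20.9]
contact_force: [-0.7, 0.3, -5.2]
gripper_width: 0.0419
```

Call:
apply_moves([
  {"tx": 0.0,"ty": 0.0002,"tz": 0.0,"turn": 0.0,"gripper": 0.03},
  {"tx": 0.0,"ty": 0.0004,"tz": 0.0,"turn": 0.0,"gripper": 0.03},
  {"tx": 0.0,"ty": 0.0004,"tz": 0.0,"turn": 0.0,"gripper": 0.03},
])

```text
time_s: 11.85
tcp_pos: [0.4338, 0.1555, 0.0288]
eef_rot: [-90.0, -0.0, 20.9]
contact_force: [-0.0, -0.1, -1.8]
gripper_width: 0.0418
```

Touching: the force has gone from -5.2 N to -1.8 N, so the deck is taking the weight. A little lower, then I'll check before letting go.

Call:
apply_moves([
  {"tx": 0.0,"ty": 0.0001,"tz": 0.0,"turn": 0.0,"gripper": 0.03},
  {"tx": 0.0,"ty": 0.0002,"tz": 0.0,"turn": 0.0,"gripper": 0.03},
  {"tx": 0.0,"ty": 0.0002,"tz": 0.0,"turn": 0.0,"gripper": 0.03},
])

```text
time_s: 12.15
tcp_pos: [0.4339, 0.1555, 0.0287]
eef_rot: [-90.0, -0.0, 20.9]
contact_force: [-3.0, -1.0, 3.2]
gripper_width: 0.042
```

```bash
python3 go.py .4327 .1555 .029 20.85; python3 wv.py w12
python3 - <<'E'
from h import *
im=cv2.imread("pics/w12.png");cv2.imwrite("pics/w12b.png",cv2.resize(im[140:270,235:405],None,fx=4.5,fy=4.5,interpolation=cv2.INTER_CUBIC))
E
```

```text
t 12.15 tcp [0.4339 0.1555 0.0287] [-9.000e+01 -1.000e-02  2.091e+01] F [-3.  -1.   3.2] w 0.04199990565438377
txyz [-0.0011 -0.0003  0.0004] turn 0.0011
[0.43387211 0.15554961 0.02872788] [-9.00016649e+01 -7.88951491e-03  2.09104399e+01]
```

View pics/w12b.png

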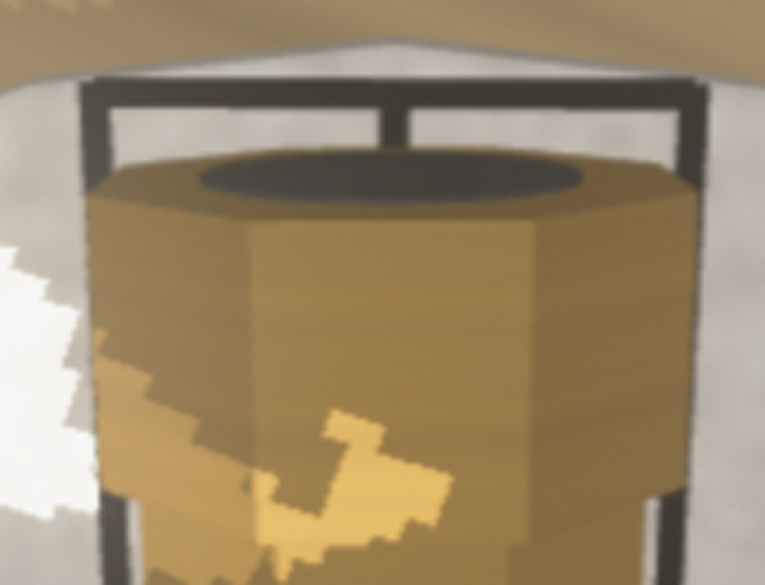

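```bash
python3 -c "
from m import *
run('w12.npz',[(95,94),(692,94),(394,94),(394,140)],[(249,219),(535,219),(255,545),(525,545)])"
```

```text
mark [-0.0604 -0.0093 -0.0283]
mark [-0.0604 -0.0093  0.0298]
mark [-0.0604 -0.0093  0.0008]
mark [-0.056  -0.0093  0.0008]
coup [-0.0554 -0.0572 -0.0094]
coup [-0.0554 -0.0572  0.0107]
coup [-0.0312 -0.0572 -0.0095]
coup [-0.0312 -0.0572  0.0105]
mark top/scene in tool [-0.0011 -0.0093  0.0004]
```

Call:
apply_moves([
  {"tx": 0.0,"ty": -0.0001,"tz": 0.0,"turn": 0.0,"gripper": 0.03},
  {"tx": 0.0,"ty": -0.0001,"tz": 0.0,"turn": 0.0,"gripper": 0.03},
  {"tx": 0.0,"ty": -0.0001,"tz": 0.0,"turn": 0.0,"gripper": 0.04},
  {"tx": 0.0,"ty": -0.0001,"tz": 0.0,"turn": 0.0,"gripper": 0.041},
], newtons=8)

```text
time_s: 12.6
tcp_pos: [0.4339, 0.1556, 0.0287]
eef_rot: [-90.0, -0.0, 20.9]
contact_force: [-3.0, -1.2, 5.8]
gripper_width: 0.042
```

Call:
apply_moves([
  {"tx": 0.0,"ty": 0.0,"tz": 0.0,"turn": 0.0,"gripper": 0.044},
  {"tx": 0.0,"ty": 0.0,"tz": 0.0,"turn": 0.0,"gripper": 0.05},
  {"tx": 0.0,"ty": 0.0,"tz": 0.0,"turn": 0.0,"gripper": 0.06},
  {"tx": 0.0,"ty": 0.0,"tz": 0.0,"turn": 0.0,"gripper": 0.075},
  {"tx": 0.0,"ty": 0.0,"tz": 0.0,"turn": 0.0,"gripper": 0.075},
])

```text
time_s: 13.1
tcp_pos: [0.4339, 0.1556, 0.0285]
eef_rot: [-90.0, -0.0, 20.9]
contact_force: [-0.2, 0.4, -1.0]
gripper_width: 0.0684
```

Call:
apply_moves([
  {"tx": 0.0,"ty": 0.0,"tz": 0.0,"turn": 0.0,"gripper": 0.08},
  {"tx": 0.0,"ty": 0.0,"tz": 0.0,"turn": 0.0,"gripper": 0.08},
  {"tx": 0.0,"ty": 0.0,"tz": 0.0,"turn": 0.0,"gripper": 0.08},
])

```text
time_s: 13.4
tcp_pos: [0.4338, 0.1555, 0.0286]
eef_rot: [-90.0, -0.0, 20.9]
contact_force: [-0.3, -0.0, 0.6]
gripper_width: 0.08
```

```bash
python3 go.py .4327 .1555 .029 20.85; python3 wv.py w13
```

```text
t 13.4 tcp [0.4338 0.1555 0.0286] [-90.   -0.   20.9] F [-0.3 -0.   0.6] w 0.07998339665511645
txyz [-0.0011 -0.0004  0.0004] turn 0.0008
[0.43383207 0.15553416 0.02856021] [-8.99990737e+01 -3.74726653e-05  2.08984453e+01]
```

View pics/w13.png

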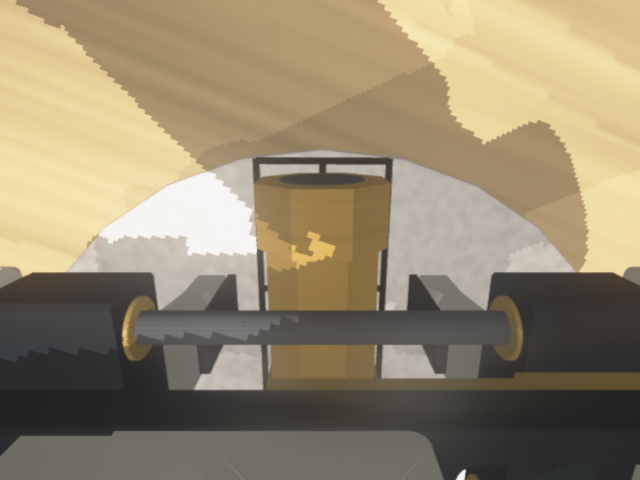

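Released cleanly. Now straight up, then away for the top view.

Call:
apply_moves([
  {"tx": 0.0,"ty": -0.008,"tz": 0.0,"turn": 0.0,"gripper": 0.08},
  {"tx": 0.0,"ty": -0.025,"tz": 0.0,"turn": 0.0,"gripper": 0.08},
  {"tx": 0.0,"ty": -0.055,"tz": 0.0,"turn": 0.0,"gripper": 0.08},
  {"tx": 0.0,"ty": -0.095,"tz": 0.0,"turn": 0.0,"gripper": 0.08},
  {"tx": 0.0,"ty": -0.13,"tz": 0.0,"turn": 0.0,"gripper": 0.08},
])

```text
time_s: 13.95
tcp_pos: [0.4338, 0.1554, 0.1609]
eef_rot: [-90.0, -0.0, 20.9]
contact_force: [1.2, 0.6, -0.4]
gripper_width: 0.0801
```

Call:
apply_moves([
  {"tx": -0.01,"ty": -0.02,"tz": -0.03,"turn": 0.0,"gripper": 0.08},
  {"tx": -0.01,"ty": -0.03,"tz": -0.075,"turn": 0.0,"gripper": 0.08},
  {"tx": 0.0,"ty": -0.03,"tz": -0.12,"turn": 0.0,"gripper": 0.08},
  {"tx": 0.02,"ty": -0.03,"tz": -0.165,"turn": 0.0,"gripper": 0.08},
  {"tx": 0.03,"ty": -0.03,"tz": -0.21,"turn": 0.0,"gripper": 0.08},
])

```text
time_s: 14.45
tcp_pos: [0.5383, -0.0314, 0.1897]
eef_rot: [-90.0, -0.1, 20.9]
contact_force: [-0.1, 1.2, 0.5]
gripper_width: 0.0797
```

Run:
```python
from h import *
from plant import capture
for n,(x,y,w,h,k) in dict(top=(100,180,160,160,3.75),scene=(355,110,180,150,4)).items():
    p,d=capture(n);cv2.imwrite(f"pics/{n}3.png",cv2.resize(p[y:y+h,x:x+w,::-1],None,fx=k,fy=k,interpolation=cv2.INTER_CUBIC))
```

```text
(no output)
```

View pics/top3.png

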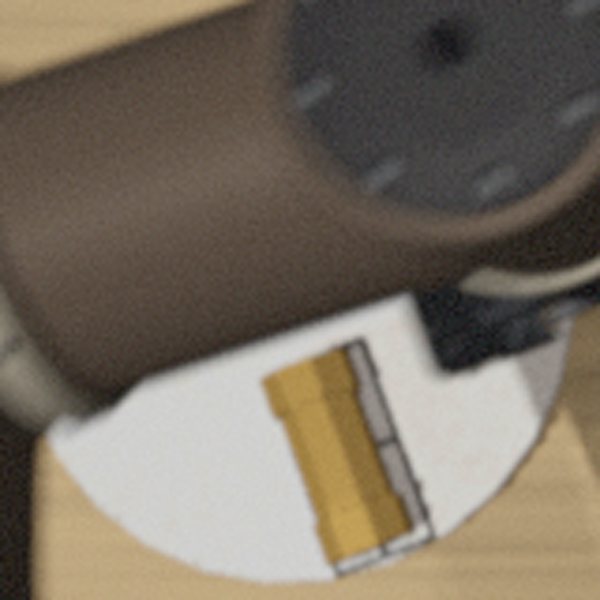

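View pics/scene3.png

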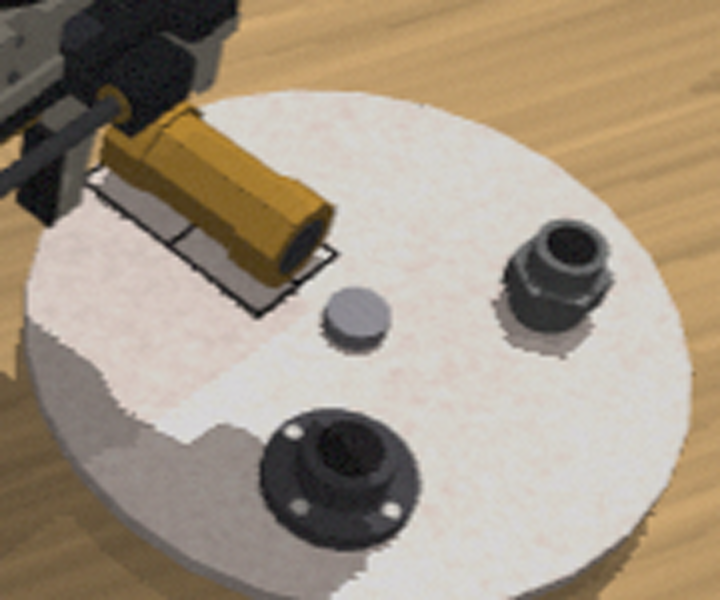

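Run:
```python
from h import *
from plant import camera_info
a=np.radians(20.87);u=np.array([np.cos(a),np.sin(a),0]);v=np.array([-u[1],u[0],0]);k=np.array([0,0,1.])
C=np.array([.4327,.1555,.062])
for n,(x,y,kk) in dict(top=(100,180,3.75),scene=(355,110,4)).items():
    ci=camera_info(n);im=cv2.imread(f"pics/{n}3.png")
    off=C-([0.0004,0.0008,0] if n=="top" else [-.0006,-.0008,0]) # each camera's own mark estimate
    for s in(-.055,-.031,.031,.055):
        P=np.array([off+u*s+(v*np.cos(t)+k*np.sin(t))*.024/np.cos(np.pi/8) for t in np.radians([22.5,67.5,112.5,157.5])])
        q=(proj(ci,P)-[x,y]+.5)*kk-.5
        cv2.polylines(im,[np.int32(q*8)],False,(255,0,255),1,cv2.LINE_AA,3)
    f=(slice(320,590),slice(240,450)) if n=="top" else (slice(90,340),slice(70,370))
    cv2.imwrite(f"pics/{n}4.png",cv2.resize(im[f],None,fx=2,fy=2))
```

```text
(no output)
```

View pics/top4.png

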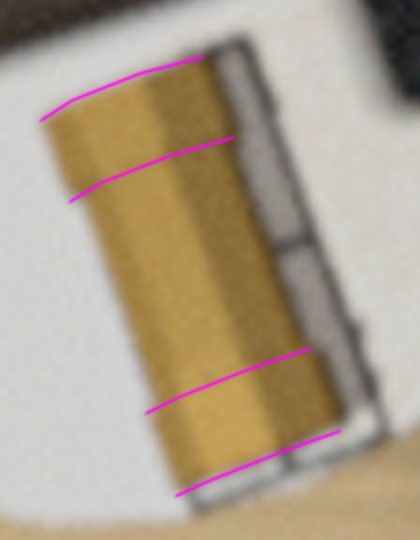

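View pics/scene4.png

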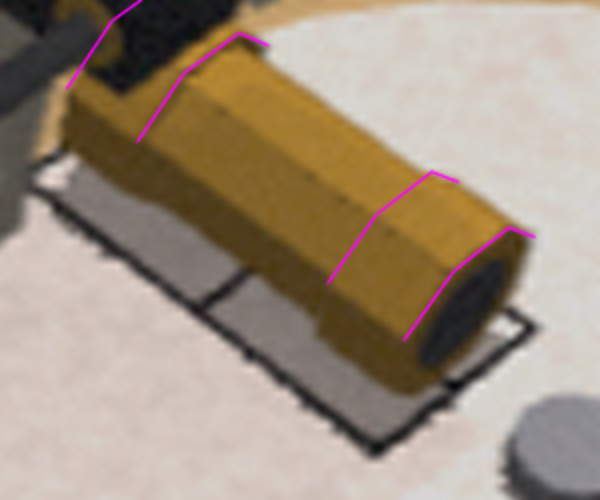

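```bash
python3 -c "
from plant import r
s=r.get_state();print(s['time_s'],s['contact_force'],s['qd'].round(2));print(r.close_job())"
```

```text
14.55 [0.15783589 0.49429522 0.06547098] [ 4.03 -2.21 -3.1  -1.35 -0.08 -4.87]
the job is handed in; nothing more can be done
None
```

The long brass coupling is lying lengthways in the printed outline, centred on the cross to within about 1–2 mm. I handed the job in at 14.6 s with the gripper well clear.

**Grip:** The real fingertips sit about 33 mm further back than the stated tool geometry. My first close therefore caught only the coupling's upper facets (30 mm opening, about 8 N upward) and moved nothing noticeable. I opened, went 33 mm deeper and gripped the waist properly, with a 41.9 mm opening.

**Placing:** I lowered it until the deck took the weight (about 8–11 N down on the deck), eased the grip to 8 N, opened and lifted straight off.

**Last checks:**
- **Turntable:** the outline corners are where they were in the top view, so the deck did not turn visibly.
- **Centring:** the cameras disagree a little along the length. The wrist camera put the coupling about 1 mm outward just before release. The top and scene views put it about 1 mm towards the hub, which is within the 2 mm calibration.
- **Sideways and angle:** sideways it was within about 1 mm, and the angle showed no measurable error.

The arm was still settling slightly when I handed in (joint speeds under 5 degrees/s).

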